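Hold the vegetable slicer's carriage out at its service mark

ROBOT

A 6-joint arm with a two-finger parallel gripper is mounted at the origin on the work surface. World frame = base frame: x ahead of the robot, y to its left, z up, the work surface at z = 0. Lengths are in m, angles in rad, forces in N, time in s.
With the tool pointing down it reaches from about 0.35 to 0.85 m from the base axis. Payload 8.1 kg.
Tool frame: the origin (TCP) lies at the very end of the fingers, on their centre line; the grasp point (between the pads) lies 19 mm behind it; z points along the fingers, y is the direction in which the jaws open and shut (so a half turn about z gives the same grasp; the last joint's range is limited). The gripper opens to 93 mm and grips with 3 to 60 N. Pads are 15 mm wide; open, the fingers measure 128 mm over their backs; the gripper's body (75 mm by 188 mm) begins 65 mm behind the grasp point.
Start: joints at [1.208, 0.13, 1.488, -0, 1.523, -0.085], TCP at [0.165, 0.577, 0.219] pointing down, gripper open.
Joint ranges: [-2.96, 2.96], [-0.89, 2.26], [0.02, 2.5], [-1.34, 4.48], [0, 2.73], [-2.66, 2.66]. Speed limits (rad/s): [2.39, 2.39, 2.79, 3.14, 3.14, 3.14].

INTERFACE

Orientations are given as a rotation vector (axis times angle).
In Python, from plant import robot gives the robot as it stands.
- The arm moves only by the shell command python3 -m inch 'ROWS' [FORCE]. ROWS is JSON, a list that holds one entry, the list of rows, each a list of 7 numbers: the shift along the tool's x, y, z in cm, then the turn, a rotation vector about the tool's x, y, z in degrees, then the gripper command: -1 is fully open, 1 is shut, values between are in proportion. A call has 1 to 5 rows; each row shifts and turns the commanded pose from where the row before left it, along the tool's axes as they then stand; what a row does not reach is not made up. A row lasts 1/10 s, in which the tool goes at most 50 mm and 8.59 degrees, less where a joint would pass 70% of its speed; a pose out of reach is approached as far as the arm can. A call with a gripper value outside its range is refused whole. The fingers move at their own pace and stop on an object; FORCE is the grip in N (left out, the last holds). Time passes only in rows, so rows that do not move let the fingers close. It gives the time, the measured TCP pose, the force and the opening at its end, in the units of the state.
- robot.read_state(): the state, without advancing time (a new reading comes with each control period).
- robot.read_camera(name): name is "scene" or "side" or "wrist"; returns a dict with "image" (420x560x3 uint8, blue, green, red), "K" (3x3 intrinsics, pixels), "distortion" ([k1, k2, p1, p2, k3] as OpenCV has them; the pictures are not rectified), "R" (3x3) and "t" (3): a world point X has camera coordinates R X + t; the wrist camera has in their place "tool_from_camera" (4x4, takes a point from camera to tool coordinates, whose origin is the TCP and whose axes are the flange's). Camera axes: x right, y down, z forward; pixel columns grow to the right and rows downward; lengths in m; the calibration is good to about 2 mm. A picture is of the moment at which its call begins: read the wrist's pose just before it. There is no depth.
- robot.close_job(): hands the job in, once; it reports no verdict.
The state is a dict: "t": time; "q": joint angles; "dq": joint speeds; "joint_torque": joint torques, N m; "tool_pos": TCP position; "orientation": TCP orientation; "force": force on the tool from outside, world axes, zero at the start; "wrist_torque": the same for the moment, N m; "opening": finger opening in m.
Only numpy, scipy, OpenCV 4.12 (cv2) and the standard library are available. Lean on these libraries where they do the work, as an engineer would, in place of code of your own. Each camera call takes 0.05 s, during which the arm holds its last target. There are 200 camera calls.

TASK

The vegetable slicer needs its blade carriage held out for a wipe-down: on the button box press the red button (stop) and let it come up, then press the blue button (brake release) and let it come up, leaving the green start button alone. Then take the carriage's black handle, pull the spring-return carriage out until its red pointer is on the yellow mark, and finish while still holding it there; nothing is let go at the end. Leave the cucumbers, the bowl and the jar where they are.

Things in the scene. Friction and masses are not known exactly. Their poses are not given: they have to be found in the camera images.
- slicer: fixed white and steel slicer, housing 250 x 220 mm and 180 mm high, with a round feed throat on top (to 325 mm). Origin at the centre of its underside on the table; z up; a 130 mm wide, 44 mm high aluminium guide bed sticks out along its +y, from 110 to 370 mm from the origin, and the carriage slides out along that +y
- carriage: dark steel sliding plate in the guide bed between two rails (rail tops 54 mm high), with a black handle and a red pointer. Its axes are parallel to the slicer's; it slides along +y (out, away from the housing), 0 to 100 mm of travel. A spring always pulls it back in, about 4 N at the start, rising 1.2 N per 10 mm; it returns home if let go. Origin in the plate under the handle
- handle (a point): centre of the black handle bar, 97 mm above the table: a level bar 78 mm long along the carriage's x, 16 mm thick along y (the pull direction), 22 mm high, on two 12 mm posts 31 mm either side of its centre; free space of 30 mm under the bar down to the plate. At the start it is 125 mm from the housing
- pointer (a point): top of the tip of the red pointer, a strip 6 mm wide that sticks out along the carriage's +x beside the handle's foot, 58 mm from the slide's centre line, 62 mm above the table; same y as the handle's centre; moves with the carriage
- mark (a point): centre of the top face of the yellow mark, a clip 18 mm wide along the slide (y), fixed on the +x edge of the guide bed (top 50 mm above the table), 45 to 75 mm further out than the pointer's starting place; axes parallel to the slicer's. The pointer passes above it without touching
- btn_red (a joint): press depth of the red button (m), 0 up, 0.007 fully down; springs back up
- btn_blue (a joint): press depth of the blue button (m), 0 up, 0.007 fully down; springs back up
- btn_green (a joint): press depth of the green button (m), 0 up, 0.007 fully down; springs back up
- btn_red_top (a point): centre of the top of the red round button, 32 mm across, pressed straight down, fully down at 5 N. The three buttons stand about 70 mm apart in a row, in any order, on a grey box 90 x 240 mm and 30 mm high
- btn_blue_top (a point): the same for the blue button
- btn_green_top (a point): the same for the green button
- cucumber1: loose dark green cucumber 170 mm long (its y), 38 mm thick, lying on a fixed green cutting board 130 x 240 x 12 mm; bystander; origin under its centre
- cucumber2: second cucumber, like the first; bystander
- bowl: loose steel bowl, 90 mm across, 50 mm high, bystander; origin under its centre
- jar: loose jar with green cap, 68 mm across, 90 mm high, bystander; origin under its centre

How it is judged:
On the way, in this order (a step that is already met when the one before it is completed fails the run):
1. the red button is pressed in, alone (value of joint btn_red above 0.0045 m and value of joint each of btn_blue, btn_green below 0.002 m), for 0.05 s.
2. the red button is up again and the blue button is pressed in, alone (value of joint btn_blue above 0.0045 m and value of joint each of btn_red, btn_green below 0.002 m), for 0.05 s.
3. with all buttons up, the carriage is held by the gripper with its pointer on the yellow mark (y of pointer in the frame of mark between -0.009 and 0.009 m and value of joint each of btn_red, btn_blue, btn_green below 0.002 m and contact force between the fingers and carriage above 2 N), for 0.3 s.
At the end, for the whole second after the job is handed in: the robot's fingers still hold the carriage (more than 2 N on it, nothing else holding it), at rest, the red pointer within 9 mm of the middle of the 18 mm yellow mark along the slide; all buttons up; cucumbers, bowl and jar within 30 mm of where they stood (all of step 3 and linear speed of carriage below 0.01 m/s and contact force between each of cucumber1, cucumber2, bowl, jar and carriage below 0.2 N and distance of each of cucumber1, cucumber2, bowl, jar from where it was at the start of the episode below 0.03 m); the arm keeps its last pose, push and grip.
It fails at once if the green start button is pressed (value of joint btn_green above 0.003 m).
It fails at once if red and blue are pressed together (value of joint each of btn_red, btn_blue above 0.003 m).
It fails at once if the carriage is pulled out while the red or blue button is down (y of handle in the frame of slicer above 0.26 m and value of joint any of btn_red, btn_blue above 0.003 m).
It fails at once if a cucumber, the bowl or the jar is knocked away (30 mm) (distance of any of cucumber1, cucumber2, bowl, jar from where it was at the start of the episode above 0.03 m).
It also fails if it takes over 48 s, if anything falls off the work surface, if the arm or the gripper's body presses on something with over 40 N, if the wrist force passes 120 N, or if a joint passes its speed limit or range.

## Working session

There is one attempt and no reset: what is moved stays moved. The work goes in short steps, Python scripts to look and compute and a shell command to move; the robot and the scene stay as the last step left them, time stands still between calls to the robot, and variables do not carry over. Pictures are saved under pics/ and viewed, about 8 in all and at most 12, crops included, and the job is handed in when it is done.

```bash
mkdir -p pics
cat > h.py <<'E'
import numpy as np, cv2
from plant import robot
from scipy.spatial.transform import Rotation as Ro
def cam(n):
    s=robot.read_state(); c=robot.read_camera(n)
    if n=='wrist':
        T=np.eye(4);T[:3,:3]=Ro.from_rotvec(s['orientation']).as_matrix();T[:3,3]=s['tool_pos']
        M=T@np.array(c['tool_from_camera']);c['Rc']=M[:3,:3];c['o']=M[:3,3]
    else:
        R=np.array(c['R']);c['Rc']=R.T;c['o']=-R.T@np.array(c['t'])
    return c
def ray(c,uv,z):
    p=cv2.undistortPoints(np.array([[uv]],float),np.array(c['K']),np.array(c['distortion'])).ravel()
    d=c['Rc']@np.array([p[0],p[1],1]);return c['o']+d*(z-c['o'][2])/d[2]
def blobs(c,lo,hi,amin=25):
    h=cv2.cvtColor(c['image'],cv2.COLOR_BGR2HSV)
    m=cv2.inRange(h,np.array(lo),np.array(hi))
    n,l,st,ce=cv2.connectedComponentsWithStats(m)
    return [(int(st[i,4]),ce[i].round(1).tolist(),st[i,:4].tolist()) for i in range(1,n) if st[i,4]>amin]
def state():
    s=robot.read_state();return {k:np.round(s[k],4).tolist() for k in('t','tool_pos','orientation','force','opening','q')}
COL={'red':((0,130,70),(8,255,255)),'red2':((172,130,70),(180,255,255)),'blue':((100,120,60),(130,255,255)),'green':((45,100,50),(90,255,255)),'yellow':((20,120,100),(35,255,255))}
E
python3 - <<'E'
from h import *
print(state())
a=cam('scene');b=cam('side')
for n,c in(('scene',a),('side',b)):
    cv2.imwrite(f'pics/{n}0.png',c['image']); print(n,c['o'].round(3))
    for k,(lo,hi) in COL.items(): print(k,[(x,ray(c,x[1],.05).round(3).tolist()) for x in blobs(c,lo,hi)])
E
```

```text
{'t': 0.0, 'tool_pos': [0.1643, 0.5765, 0.2176], 'orientation': [-0.4348, -3.1109, 0.0028], 'force': [-0.1524, -0.0918, 0.3423], 'opening': 0.0928, 'q': [1.2076, 0.1311, 1.4893, -0.0, 1.523, -0.0854]}
scene [1.078 0.251 0.877]
red [((26, [230.4, 210.8], [228, 207, 6, 9]), [0.586, -0.113, 0.05]), ((110, [410.7, 232.2], [405, 227, 13, 11]), [0.478, 0.316, 0.05])]
red2 []
blue [((108, [382.1, 222.6], [376, 218, 13, 11]), [0.477, 0.246, 0.05])]
green [((476, [460.5, 35.9], [441, 23, 45, 25]), [-0.423, 0.3, 0.05]), ((242, [247.8, 131.3], [238, 124, 21, 15]), [0.313, -0.197, 0.05]), ((101, [354.5, 213.6], [349, 209, 12, 10]), [0.477, 0.176, 0.05]), ((3087, [358.5, 320.9], [294, 268, 121, 97]), [0.736, 0.264, 0.05])]
yellow [((54, [252.0, 220.8], [248, 217, 9, 8]), [0.593, -0.05, 0.05])]
side [ 0.46  -0.926  1.088]
red [((64, [266.4, 157.3], [262, 154, 10, 8]), [0.477, 0.315, 0.05])]
red2 []
blue [((65, [266.6, 172.4], [262, 169, 10, 8]), [0.476, 0.244, 0.05])]
green [((445, [554.4, 37.2], [545, 6, 15, 57]), [1.688, 1.07, 0.05]), ((546, [21.0, 44.4], [2, 32, 39, 41]), [-0.486, 1.021, 0.05]), ((186, [29.2, 65.1], [16, 45, 27, 37]), [-0.408, 0.864, 0.05]), ((167, [35.5, 74.0], [26, 56, 22, 34]), [-0.367, 0.802, 0.05]), ((74, [45.8, 75.3], [40, 68, 13, 16]), [-0.327, 0.793, 0.05]), ((51, [51.7, 92.2], [49, 84, 8, 18]), [-0.276, 0.681, 0.05]), ((79, [55.7, 105.8], [52, 95, 10, 18]), [-0.241, 0.598, 0.05]), ((54, [33.2, 114.6], [27, 109, 12, 11]), [-0.302, 0.547, 0.05]), ((777, [331.4, 180.7], [319, 155, 28, 53]), [0.668, 0.204, 0.05]), ((125, [357.0, 168.8], [353, 157, 7, 30]), [0.752, 0.257, 0.05]), ((756, [11.3, 189.9], [0, 174, 29, 34]), [-0.258, 0.18, 0.05]), ((69, [266.6, 188.5], [262, 185, 11, 8]), [0.475, 0.174, 0.05]), ((421, [214.5, 279.1], [203, 269, 24, 22]), [0.341, -0.151, 0.05])]
yellow [((35, [312.2, 246.6], [309, 244, 7, 6]), [0.591, -0.05, 0.05])]
```

View pics/scene0.png

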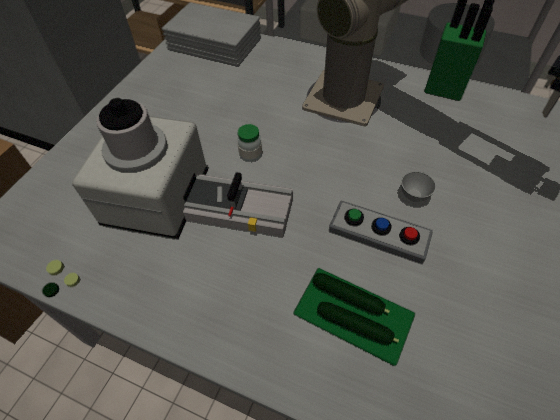

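View pics/side0.png

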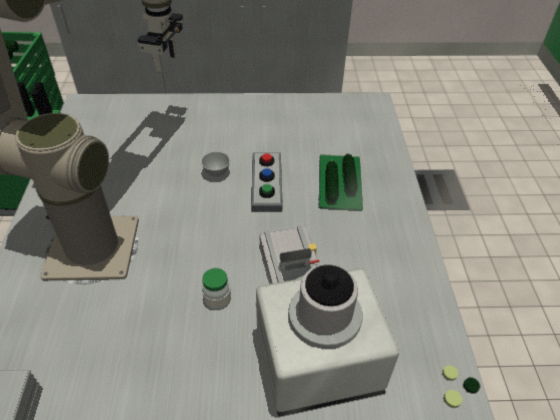

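The scene shows the button row, with red at (410,232), blue at (382,223) and green at (354,214). The carriage handle is near (235,185), the red pointer at (230,211) and the yellow mark at (252,221). The side view agrees: red (266,157), blue (266,172), green (266,188), yellow (312,247). I'm moving above red with the jaws shut.

```bash
python3 -m inch '[[[0,0,0,0,0,-8,1],[0,0,0,0,0,-8,1],[-3.5,-2.9,0.7,0,0,0,1],[-3.5,-2.9,0.7,0,0,0,1],[-3.5,-2.9,0.7,0,0,0,1]]]' 20
python3 -m inch '[[[-3.5,-2.9,0.7,0,0,0,1],[-3.5,-2.9,0.7,0,0,0,1],[-3.5,-2.9,0.7,0,0,0,1],[-3.5,-2.9,0.7,0,0,0,1],[-3.5,-2.9,0.7,0,0,0,1]]]'
python3 - <<'E'
from h import *
print(state())
# triangulate button tops between scene & side: closest point of rays
def tri(c1,u1,c2,u2):
    A=[];b=[]
    for c,u in((c1,u1),(c2,u2)):
        d=ray(c,u,0)-c['o'];d/=np.linalg.norm(d);P=np.eye(3)-np.outer(d,d);A.append(P);b.append(P@c['o'])
    return np.linalg.lstsq(np.vstack(A),np.hstack(b),rcond=None)[0].round(4)
a=cam('scene');b=cam('side')
for n,u,v in(('red',[410.7,232.2],[266.4,157.3]),('blue',[382.1,222.6],[266.6,172.4]),('green',[354.5,213.6],[266.6,188.5]),('mark',[252,220.8],[312.2,246.6])): print(n,tri(a,u,b,v))
c=cam('wrist');cv2.imwrite('pics/w1.png',c['image'])
for k,(lo,hi) in COL.items(): print(k,[(x,ray(c,x[1],.045).round(3).tolist()) for x in blobs(c,lo,hi,200)])
E
```

```text
t: 0.6
tool_pos: [0.2702, 0.489, 0.1968]
orientation: [0.004, -3.141, 0.001]
force: [2.1, 0.5, -0.1]
opening: 0.0572
t: 1.1
tool_pos: [0.4458, 0.3439, 0.162]
orientation: [0.002, -3.141, 0.0]
force: [0.0, 0.3, 0.5]
opening: 0.0175
{'t': 1.1, 'tool_pos': [0.4458, 0.3439, 0.162], 'orientation': [0.0024, -3.1411, 0.0004], 'force': [0.0205, 0.3441, 0.4946], 'opening': 0.0175, 'q': [0.5659, 0.0645, 1.6625, 0.0, 1.4151, -1.0064]}
red [0.4769 0.3162 0.0486]
blue [0.4762 0.2458 0.0488]
green [0.4752 0.1758 0.048 ]
mark [ 0.5918 -0.0498  0.0491]
red [((841, [245.1, 240.8], [228, 226, 37, 34]), [0.475, 0.316, 0.045])]
red2 []
blue [((937, [160.8, 246.5], [143, 229, 37, 35]), [0.48, 0.244, 0.045])]
green [((916, [80.2, 244.2], [63, 227, 35, 35]), [0.479, 0.173, 0.045]), ((454, [100.1, 373.6], [91, 359, 20, 29]), [0.613, 0.17, 0.045]), ((559, [274.9, 384.4], [256, 376, 40, 16]), [0.621, 0.34, 0.045])]
yellow [((6789, [233.9, 400.2], [24, 382, 397, 34]), [0.641, 0.3, 0.045])]
```

```bash
python3 -m inch '[[[-3.1,-2.8,0,0,0,0,1],[0,0,4.5,0,0,0,1],[0,0,4.5,0,0,0,1],[0,0,0,0,0,0,1],[0,0,0,0,0,0,1]]]'
python3 -m inch '[[[0,0,0.5,0,0,0,1],[0,0,0.5,0,0,0,1],[0,0,0.5,0,0,0,1],[0,0,0.3,0,0,0,1],[0,0,0,0,0,0,1]]]'
```

```text
t: 1.75
tool_pos: [0.4744, 0.3179, 0.0725]
orientation: [0.004, -3.139, 0.002]
force: [0.4, 0.5, 0.3]
opening: 0.0003
t: 2.25
tool_pos: [0.4756, 0.3174, 0.0543]
orientation: [0.002, -3.141, 0.0]
force: [0.0, 0.2, 0.7]
opening: 0.0002
```

```bash
python3 -m inch '[[[0,0,0.4,0,0,0,1],[0,0,0.3,0,0,0,1],[0,0,0,0,0,0,1]]]'
python3 -m inch '[[[0,0,0.3,0,0,0,1],[0,0,0,0,0,0,1]]]'
```

```text
t: 2.55
tool_pos: [0.4763, 0.3176, 0.0478]
orientation: [-0.002, 3.141, 0.001]
force: [-0.2, -0.2, 3.4]
opening: 0.0006
t: 2.75
tool_pos: [0.4764, 0.3177, 0.0462]
orientation: [-0.002, 3.141, 0.001]
force: [-4.2, -2.1, 13.9]
opening: 0.0004
```

The force is 14 N, past the 5 N needed for full travel, so red is bottomed. I'll hold briefly, lift, and move over blue.

```bash
python3 -m inch '[[[0,0,0,0,0,0,1],[0,0,-2.0,0,0,0,1],[0,0,-1.5,0,0,0,1],[0,-3.5,0,0,0,0,1],[0,-3.5,0,0,0,0,1]]]'
python3 -m inch '[[[0,0,0,0,0,0,1],[0,0,1.3,0,0,0,1],[0,0,1.3,0,0,0,1],[0,0,0,0,0,0,1]]]'
```

```text
t: 3.25
tool_pos: [0.4765, 0.2475, 0.0806]
orientation: [-0.005, 3.14, 0.001]
force: [1.0, -0.1, -0.1]
opening: 0.0004
t: 3.65
tool_pos: [0.4745, 0.2476, 0.051]
orientation: [0.004, -3.139, 0.002]
force: [-1.5, -1.3, 2.2]
opening: 0.0003
```

```bash
python3 -m inch '[[[0,0,0.4,0,0,0,1],[0,0,0.3,0,0,0,1],[0,0,0,0,0,0,1]]]'
```

```text
t: 3.95
tool_pos: [0.4755, 0.248, 0.0465]
orientation: [0.003, -3.141, -0.0]
force: [-4.8, 0.5, 4.7]
opening: 0.0006
```

```bash
python3 -m inch '[[[0,0,0.2,0,0,0,1],[0,0,0,0,0,0,1]]]'
python3 - <<'E'
from h import *
print(state()); b=cam('side'); cv2.imwrite('pics/s2.png',cv2.resize(b['image'][130:300,200:400],None,fx=4,fy=3.5))
E
```

```text
t: 4.15
tool_pos: [0.4758, 0.248, 0.0461]
orientation: [0.003, -3.141, -0.0]
force: [-9.3, -2.5, 16.9]
opening: 0.0004
{'t': 4.15, 'tool_pos': [0.4758, 0.248, 0.0461], 'orientation': [0.0033, -3.1409, -0.0003], 'force': [-9.3278, -2.4853, 16.8532], 'opening': 0.0004, 'q': [0.3847, 0.1155, 1.8327, 0.0004, 1.1939, -1.1883]}
```

Blue is bottomed too, at 17 N. Next I lift, open the jaws and move towards the carriage for a wrist look.

```bash
python3 -m inch '[[[0,0,0,0,0,0,1],[0,0,-4,0,0,0,1],[0,0,-4.5,0,0,0,1],[0,-4,-3,0,0,0,-1],[-0.5,-4.5,-2,0,0,0,-1]]]'
python3 -m inch '[[[-0.5,-4.5,-2,0,0,0,-1],[-0.5,-4.5,0,0,0,0,-1],[-0.5,-4.5,0,0,0,0,-1],[-0.5,-4.0,0,0,0,0,-1],[0,0,0,0,0,0,-1]]]'
python3 - <<'E'
from h import *
print(state()); c=cam('wrist');cv2.imwrite('pics/w3.png',c['image'])
for k,z in(('red',.062),('yellow',.05)): print(k,[(x,ray(c,x[1],z).round(4).tolist()) for x in blobs(c,*COL[k],60)])
E
```

```text
t: 4.7
tool_pos: [0.482, 0.1633, 0.1828]
orientation: [-0.008, 3.138, 0.002]
force: [1.1, -0.3, -0.6]
opening: 0.0121
t: 5.2
tool_pos: [0.5018, -0.0167, 0.1997]
orientation: [0.005, 3.141, -0.003]
force: [0.1, 0.8, -0.0]
opening: 0.0516
{'t': 5.2, 'tool_pos': [0.5018, -0.0167, 0.1997], 'orientation': [0.0048, 3.1409, -0.0026], 'force': [0.0968, 0.8269, -0.0058], 'opening': 0.0516, 'q': [-0.1342, -0.1282, 1.7816, -0.0015, 1.4874, -1.7018]}
red []
yellow [((311, [242.9, 289.8], [232, 281, 22, 19]), [0.592, -0.0485, 0.05]), ((74, [141.4, 334.4], [139, 326, 6, 19]), [0.6439, -0.1551, 0.05]), ((93, [143.0, 354.9], [139, 345, 11, 22]), [0.6692, -0.1566, 0.05]), ((63, [407.9, 356.9], [404, 346, 9, 22]), [0.6726, 0.1223, 0.05]), ((2854, [468.9, 393.7], [373, 375, 181, 39]), [0.7266, 0.2004, 0.05]), ((1454, [178.5, 403.2], [129, 390, 131, 26]), [0.7329, -0.1249, 0.05])]
```

View pics/w3.png

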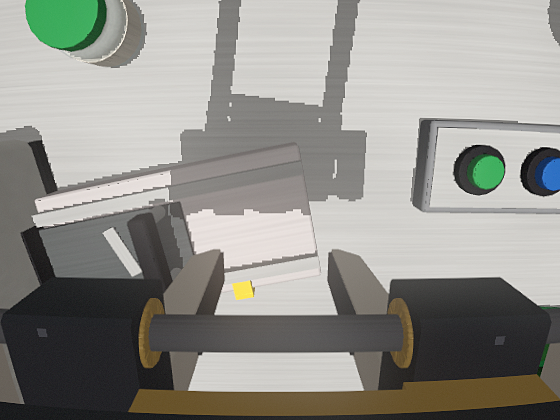

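The wrist view shows the bed's outer end from (297,145) to (320,272), and its back edge from (36,200) to (297,145). The dark handle is at about (150,245), partly behind a finger, and the yellow mark is at (243,290). The slide is yawed by about 12°.

Run:
```python
from h import *
c=cam('wrist')
P=lambda u,z:ray(c,u,z)[:2]
A=P([297,145],.054);B=P([320,272],.054);C=P([36,200],.054)
print(A,B,C)
for v in(A-C,np.array([-(B-A)[1],(B-A)[0]])): print('slide y angle from world x',np.degrees(np.arctan2(v[1],v[0])))
a=cam('scene'); print('pointer blob in scene',ray(a,[230.4,210.8],.062), 'low end',ray(a,[230,215],.062))
h=cv2.cvtColor(a['image'],cv2.COLOR_BGR2HSV)
```

```text
[0.45326364 0.00449344] [0.57119627 0.02763468] [ 0.50022363 -0.23671197]
slide y angle from world x 101.01703009596369
slide y angle from world x 101.10176946371841
pointer blob in scene [ 0.593284   -0.10741138  0.062     ] low end [ 0.60492653 -0.10250299  0.062     ]
```

```bash
python3 -m inch '[[[-1.2,-3.3,0,0,0,0,-1],[-1.2,-3.3,0,0,0,-5.5,-1],[-1.2,-3.3,0,0,0,-5.5,-1],[0,0,2,0,0,0,-1],[0,0,0,0,0,0,-1]]]'
python3 - <<'E'
from h import *
print(state()); c=cam('wrist');cv2.imwrite('pics/w4.png',c['image'])
for k,z in(('red',.062),('yellow',.05)): print(k,[(x,ray(c,x[1],z).round(4).tolist()) for x in blobs(c,*COL[k],60)])
E
```

```text
t: 5.85
tool_pos: [0.5395, -0.1086, 0.1767]
orientation: [0.304, -3.123, -0.003]
force: [-0.9, 0.1, -0.4]
opening: 0.0927
{'t': 5.85, 'tool_pos': [0.5395, -0.1086, 0.1767], 'orientation': [0.304, -3.1226, -0.0034], 'force': [-0.8944, 0.0883, -0.388], 'opening': 0.0927, 'q': [-0.2922, 0.0244, 1.6766, 0.0004, 1.4454, -2.0571]}
red []
yellow [((387, [328.3, 275.0], [317, 266, 23, 19]), [0.5925, -0.0498, 0.05]), ((220, [48.5, 338.4], [44, 309, 16, 54]), [0.714, -0.3019, 0.05]), ((75, [503.1, 324.6], [497, 309, 11, 29]), [0.6137, 0.1329, 0.05]), ((100, [501.4, 351.3], [491, 339, 17, 24]), [0.6434, 0.1438, 0.05]), ((1637, [508.2, 391.8], [447, 372, 113, 38]), [0.6914, 0.1738, 0.05])]
```

View pics/w4.png

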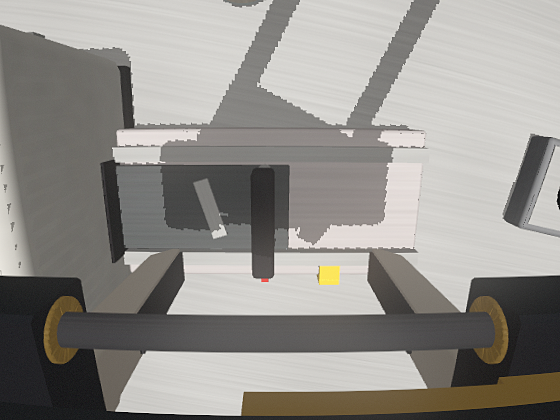

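The slide is now square in the image. The handle bar runs from (262,166) to (262,278), the red pointer tip is at (264,281) and the mark is at (328,275).

Run:
```python
from h import *
s=robot.read_state();R=Ro.from_rotvec(s['orientation']).as_matrix();c=cam('wrist');p=np.array(s['tool_pos'])
L=lambda u,z:((ray(c,u,z)-p)@R*100).round(2)
print('handle mid, ends',L([262.5,222],.108),L([262.5,167],.108),L([262.5,278],.108))
print('pointer',L([264.5,281],.062),'mark',L([328.3,275],.05))
```

```text
handle mid, ends [ 0.22 -0.85  7.  ] [ 3.99 -0.82  7.01] [-3.96 -0.9   6.98]
pointer [-6.43 -0.91 11.58] mark [-6.45  4.74 12.79]
```

```bash
python3 -m inch '[[[0.2,-0.85,2,0,0,0,-1],[0,0,2.5,0,0,0,-1],[0,0,2.5,0,0,0,-1],[0,0,2.0,0,0,0,-1],[0,0,0,0,0,0,-1]]]'
python3 -m inch '[[[0,0,0.3,0,0,0,0.2],[0,0,0,0,0,0,1],[0,0,0,0,0,0,1],[0,0,0,0,0,0,1],[0,0,0,0,0,0,1]]]' 45
python3 -m inch '[[[0,0,0,0,0,0,1],[0,0,0,0,0,0,1],[0,0,0,0,0,0,1],[0,0,0,0,0,0,1]]]'
```

```text
t: 6.45
tool_pos: [0.5384, -0.1169, 0.0874]
orientation: [0.305, -3.123, -0.003]
force: [-0.6, -0.7, -0.5]
opening: 0.0929
t: 6.95
tool_pos: [0.5407, -0.119, 0.0874]
orientation: [-0.303, 3.126, -0.001]
force: [0.2, 0.2, 0.0]
opening: 0.0572
t: 7.35
tool_pos: [0.5402, -0.1189, 0.0866]
orientation: [0.303, -3.127, -0.0]
force: [-0.5, 0.2, 0.7]
opening: 0.0257
```

```bash
python3 -m inch '[[[0,0,0.6,0,0,0,-0.4],[0,0,0,0,0,0,1],[0,0,0,0,0,0,1],[0,0,0,0,0,0,1],[0,0,0,0,0,0,1]]]' 45; python3 -m inch '[[[0,0,0,0,0,0,1],[0,0,0,0,0,0,1]]]'
```

```text
t: 7.85
tool_pos: [0.5399, -0.1177, 0.0803]
orientation: [0.304, -3.126, -0.003]
force: [-2.1, 5.3, 0.6]
opening: 0.0155
t: 8.05
tool_pos: [0.5399, -0.1176, 0.0803]
orientation: [0.304, -3.126, -0.003]
force: [-1.3, 4.9, 0.1]
opening: 0.0157
```

The bar is held, with an opening of 15.7 mm. I'm pulling about 56 mm along tool +y.

```bash
python3 -m inch '[[[0,1.0,0,0,0,0,1],[0,1.2,0,0,0,0,1],[0,1.2,0,0,0,0,1],[0,1.2,0,0,0,0,1],[0,0.8,0,0,0,0,1]]]'; python3 -m inch '[[[0,0,0,0,0,0,1],[0,0,0,0,0,0,1],[0,0,0,0,0,0,1]]]'
python3 - <<'E'
from h import *
print(state()); c=cam('wrist');cv2.imwrite('pics/w5.png',c['image'])
a=cam('scene');b=cam('side')
for n,x in(('scene',a),('side',b)):
    for k,z in(('red',.062),('yellow',.05)): print(n,k,[(q[:2],ray(x,q[1],z).round(4).tolist()) for q in blobs(x,*COL[k],8)])
i=np.vstack([cv2.resize(a['image'][170:245,180:320],(800,300)),cv2.resize(b['image'][215:290,240:380],(800,300))])
cv2.imwrite('pics/sc5.png',i)
E
```

```text
t: 8.55
tool_pos: [0.5301, -0.0667, 0.0803]
orientation: [-0.303, 3.126, -0.004]
force: [4.8, -10.3, -8.3]
opening: 0.0158
t: 8.85
tool_pos: [0.5302, -0.0671, 0.0803]
orientation: [-0.303, 3.126, -0.004]
force: [4.9, -8.8, -7.6]
opening: 0.0155
{'t': 8.85, 'tool_pos': [0.5302, -0.0671, 0.0803], 'orientation': [-0.3026, 3.1263, -0.0042], 'force': [4.9296, -8.8035, -7.5994], 'opening': 0.0155, 'q': [-0.2202, 0.0644, 1.8187, -0.0024, 1.257, -1.9832]}
scene red [((23, [250.8, 213.7]), [0.582, -0.0571, 0.062]), ((116, [410.7, 232.2]), [0.4869, 0.315, 0.062])]
scene yellow [((49, [252.3, 221.2]), [0.5937, -0.0484, 0.05])]
side red [((67, [266.5, 157.3]), [0.4768, 0.3005, 0.062])]
side yellow [((15, [313.7, 247.3]), [0.5951, -0.0526, 0.05])]
```

View pics/w5.png

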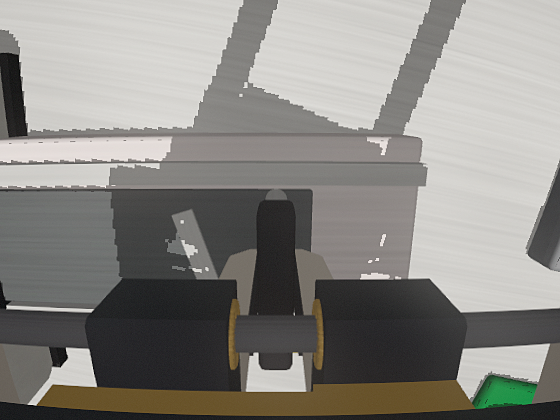

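View pics/sc5.png

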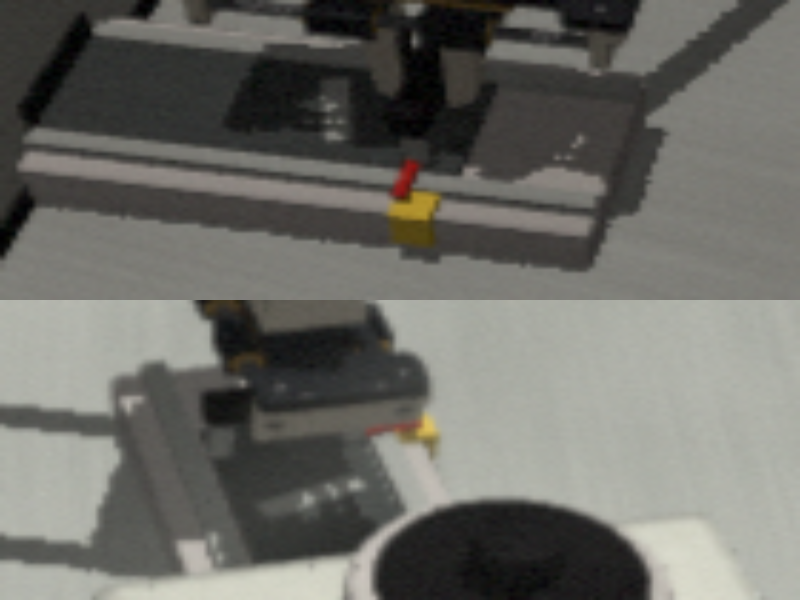

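The scene crop shows the pointer tip at (402,193), at the left part of the mark top (391–438, y≈203). It still looks a few mm short.

Run:
```python
from h import *
a=cam('scene');sy=np.array([-.191,.982])
f=lambda u,z:ray(a,[180+u[0]/5.714-.4,170+u[1]/4-.4],z)[:2]
p=f((403,194),.062);q=f((410,165),.062);m=f((414,205),.050)
print(p,q,m,(p-m)@sy*1000,(q-m)@sy*1000)
print('from wrist mark',(p-np.array([.5925,-.0498]))@sy*1000)
```

```text
[ 0.5944852  -0.05291089] [ 0.5737751  -0.05951279] [ 0.5929673  -0.04945548] -3.683132616882256 -6.210570506084902
from wrist mark -3.4340703954357688
```

Both estimates agree: 3.5–5 mm short. I'm nudging out 4.5 mm.

```bash
python3 -m inch '[[[0,0.25,0,0,0,0,1],[0,0.2,0,0,0,0,1],[0,0,0,0,0,0,1],[0,0,0,0,0,0,1],[0,0,0,0,0,0,1]]]'
python3 - <<'E'
from h import *
print(state()); a=cam('scene')
for k,z in(('red',.062),('yellow',.05)): print(k,[(q,ray(a,q[1],z).round(4).tolist()) for q in blobs(a,*COL[k],8)][:1])
cv2.imwrite('pics/sc6.png',cv2.resize(a['image'][180:240,210:290],(800,600),interpolation=cv2.INTER_CUBIC))
E
```

```text
t: 9.55
tool_pos: [0.5294, -0.0629, 0.0803]
orientation: [-0.302, 3.126, -0.004]
force: [5.6, -8.7, -6.9]
opening: 0.0157
{'t': 9.55, 'tool_pos': [0.5294, -0.0629, 0.0803], 'orientation': [-0.3023, 3.1262, -0.0044], 'force': [5.5544, -8.6838, -6.8638], 'opening': 0.0157, 'q': [-0.2127, 0.0608, 1.8224, -0.0026, 1.2567, -1.9755]}
red [((25, [252.2, 214.4], [250, 210, 5, 10]), [0.5826, -0.053, 0.062])]
yellow [((47, [252.1, 221.3], [248, 218, 9, 7]), [0.5941, -0.0488, 0.05])]
```

View pics/sc6.png

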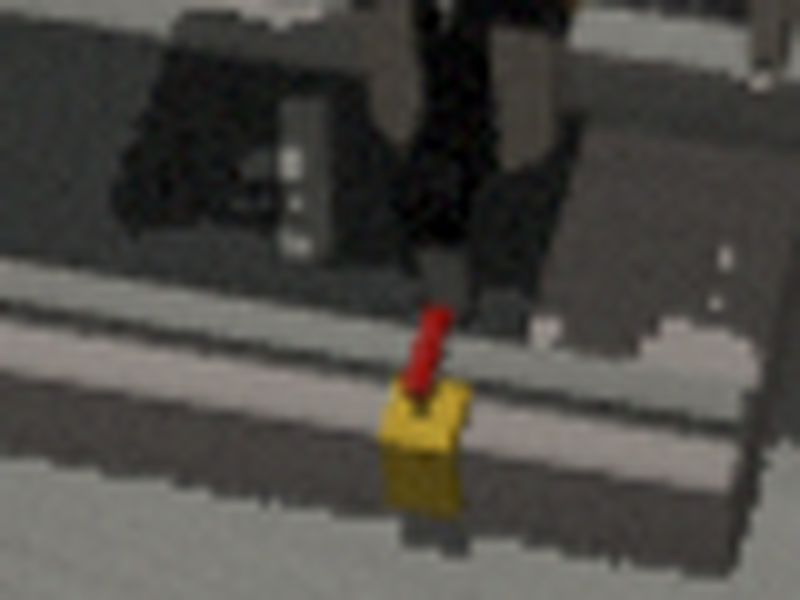

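The pointer tip is at (415,392), directly over the middle of the mark top at (424,415). Total travel is 55.7 mm against the 56.5 mm measured. I'll let it settle, then hand in.

```bash
python3 -m inch '[[[0,0.05,0,0,0,0,1],[0,0,0,0,0,0,1],[0,0,0,0,0,0,1],[0,0,0,0,0,0,1],[0,0,0,0,0,0,1]]]'
python3 - <<'E'
from h import *
b=cam('scene')
for k in('green','blue','red'): print(k,[q[1] for q in blobs(b,*COL[k],20)])
print(state(),robot.close_job())
E
```

```text
t: 10.1
tool_pos: [0.5293, -0.0625, 0.0803]
orientation: [-0.302, 3.126, -0.005]
force: [4.2, -9.8, -8.2]
opening: 0.0158
green [[460.7, 36.0], [354.4, 213.6], [358.3, 320.7]]
blue [[382.0, 222.6]]
red [[252.6, 214.1], [410.8, 232.2]]
the job is handed in; nothing more can be done
{'t': 10.15, 'tool_pos': [0.5293, -0.0625, 0.0804], 'orientation': [-0.3021, 3.1262, -0.0047], 'force': [4.8102, -10.1496, -6.7462], 'opening': 0.0154, 'q': [-0.212, 0.0605, 1.8228, -0.0027, 1.2566, -1.9746]} None
```

I pressed red to its stop (14 N) and released it, then did the same with blue (17 N); green was not touched. I then gripped the black handle at 45 N, pulled the carriage out about 56 mm, and handed the job in at 10.15 s still holding it.

**Pointer and grip:** The last pictures and travel put the pointer within about 1 mm of the mark's middle along the slide. The two checks differed by about 1 mm after the first pull (3.5 mm and 5 mm short), so I moved it out about 4.5 mm more, then another 0.5 mm. At hand-in the opening was 15.4–15.8 mm on the 16 mm bar, with steady wrist force.

**Buttons:** In the final scene picture all three buttons are where they were at the start. The press depths cannot be read directly.

**Bystanders:** The cutting-board and cucumber patch had not moved. The jar's green cap was missing from the last scene colour check, most likely hidden by the arm. I did not measure the bowl again. The arm passed about 13 cm or more above the bowl and did not go over the jar.

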